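# Seam up, flux open

## Robot

A 7-joint arm with a two-finger parallel gripper is mounted at the origin on the work surface. World frame = base frame: x ahead of the robot, y to its left, z up, the work surface at z = 0. Lengths are in m, angles in rad, forces in N, time in s.
With the tool pointing down it reaches from about 0.4 to 0.9 m from the base axis. Payload 5.6 kg.
Tool frame: the origin (TCP) lies midway between the tips of the shut fingers; the grasp point (between the pads) lies 19 mm behind it; z points along the fingers, y is the line along which they close (so a half turn about z gives the same grasp; the last joint's range is limited). The gripper opens to 92 mm and grips with 3 to 60 N. Pads are 20 mm wide; open, the fingers measure 128 mm over their backs; the gripper's body (75 mm by 189 mm) begins 69 mm behind the grasp point.
Start: joints at [-1.388, 0.468, -0.012, 1.603, 0.006, 1.071, -0.056], TCP at [0.146, 0.633, 0.215] pointing down, gripper open.
Joint ranges: [-2.53, 2.53], [-0.31, 2.02], [-1.57, 1.55], [0.28, 2.44], [-1.29, 4.43], [0.15, 1.84], [-2.92, 2.92]. Speed limits (rad/s): [2.57, 2.57, 3.14, 3.14, 3.14, 3.14, 3.14].

## Interface

Orientations are given as a 3x3 rotation matrix whose columns are the frame's x, y, z axes.
In Python, from station import env, read_camera, camera_info gives the robot as it stands (env), with the cameras as plain functions. Calls block until the motion is done:
- env.reach(position, orientation): joint-space move of the TCP to a pose.
- env.movel(position, frame=None, rate=0.15): straight line of the TCP; frame=None keeps the orientation; rate is the mean speed in m/s.
- env.goto_joints(angles): joint-space move.
- env.release() and env.grasp(squeeze=None): open the fingers fully, or close them until they stop; squeeze is the grip in N (None keeps the last).
- env.pause(seconds).
- env.inverse_kinematics(position, orientation): joint angles nearest the present ones, or None.
- read_camera(name): name is "scene" or "side" or "wrist"; returns (picture, depth): 420x560x3 uint8, red, green, blue; 420x560 float32, m along the optical axis (not along the pixel's ray), 0 where there is no reading.
- camera_info(name): a dict with "intrinsics" (3x3 intrinsics, pixels), "eye" and "rotation" of the camera in the world; the wrist camera has in their place "T_tool_cam" (4x4, takes a point from camera to tool coordinates, whose origin is the TCP and whose axes are the flange's). Camera axes: x right, y up, looking along -z (the intrinsics and any distortion apply to the point x, -y, -z); pixel columns grow to the right and rows downward; lengths in m; the calibration is good to about 2 mm. A picture is of the moment at which its call begins: read the wrist's pose just before it. camera_info takes no time and is no camera call.
A pose or a line that the arm cannot do raises env.PlanningError and nothing moves.
- env.finish_job(): hands the job in; it is judged then, once.
Readings, each from a call of its own:
- env.read_t(): time.
- env.read_joint_positions(): joint angles.
- env.read_joint_velocities(): joint speeds.
- env.read_tau(): joint torques, N m.
- env.read_ee_pos(): TCP position.
- env.read_tcp_rot(): TCP orientation.
- env.read_wrist_force(): force on the tool from outside, world axes, zero at the start.
- env.read_moment(): the same for the moment, N m.
- env.read_gripper_width(): finger opening in m.
- env.read_grasp_force(): force on a finger pad.
Only numpy, scipy, OpenCV 4.12 (cv2) and the standard library are available. Lean on these libraries where they do the work, as an engineer would, in place of code of your own. Each camera call takes 0.05 s, during which the arm holds its last target. There are 200 camera calls.

## Task

Get the copper tube ready for fluxing: roll it along the bench, without lifting it, until its open seam is on top, and leave it lying there. Then open the flux bottle in the round bench collar: press its ribbed safety cap down, twist it anticlockwise until it is free, and lift it straight up, clear of the neck. Leave everything else where it stands, and finish still holding the cap level and at rest right above the bottle's mouth, a few centimetres up.

Things in the scene. Friction and masses are not known exactly. Their poses are not given: they have to be found in the camera images.
- tube: Plain round copper tube, 32 mm diameter, 100 mm long, 0.14 kg, lying on the bench roughly along world y, a dark open seam 4.5 mm wide along its whole length. Origin: middle of its axis, 16 mm above the bench; y along the tube. It rolls without slipping (16 mm of travel per radian; a fingertip drawn across its top travels twice as far as the tube) and soon stops by itself.
- seam: The tube's seam. Same origin as the tube (middle of its axis), y along the tube, z pointing from the axis straight out through the seam. It turns only with the tube. At the start the seam faces away from the robot (to +x), 0.8 to 1.7 rad down from the top.
- cap: White round ribbed push-and-turn safety cap on the flux bottle, 50 mm diameter, 30 mm high, 30 g. Origin: centre of its underside; z up. Locked, its underside is 88 mm above the bench. Only the 30 mm wide neck is within 14 mm below it, so fingertips may reach a little below its edge. Pressed 4 mm or more it turns anticlockwise seen from above: free after 0.8 rad, end stop near 2.4 rad.
- bottle: Flux bottle: brown glass, 68 mm diameter, sloping shoulders, fixed upright in a dark steel collar of 112 mm diameter at its foot that is bolted to the bench; it cannot move or turn. Origin: centre of its underside at bench level, z up. It stands on the left or on the right, the doming block at the other place.
- mouth (a point): Centre of the top of the bottle's neck, 103.5 mm above the bench.
- spring_seat (a joint): How far the spring under the cap is pressed down, m: 0 with the cap locked or off, over 0.004 when the cap can turn, about 0.0065 at the stop. It starts to yield at 4 N; the stop is reached at about 9 N. Turn the cap 1.1 to 1.5 rad while keeping it down, then it lifts straight off (16 mm clears the neck).
- doming_block: Bystander: brass doming block, a 50 mm cube with round hollows, origin at the centre of its underside.
- pliers: Bystander: steel ring bending pliers with red grips, 150 mm long, lying flat, 13 mm high; origin under the pivot.
- parts_cup: Bystander: tin parts cup, 64 mm wide, 45 mm high, origin at the centre of its underside.
- mandrel: Bystander: small polished steel ring mandrel, a 118 mm high taper standing on a 68 mm round foot, origin at the centre of its underside.
- bezel_ring: Bystander: small brass ring lying flat, 28 mm wide, 8 mm high, origin at the centre of its underside.
- jar: Bystander: small glass jar with a steel lid, 54 mm wide, 60 mm high, origin at the centre of its underside.

How it is judged:
By the outcome, as a careful person would: the job done as asked, in the order asked, and still so for the second after the job is handed in, while the arm keeps its last pose, push and grip.
It also fails if it takes over 58 s, if anything falls off the work surface, if the arm or the gripper's body presses on something with over 40 N, if the wrist force passes 120 N, or if a joint passes its speed limit or range.

## Working session

There is one attempt and no reset: what is moved stays moved. The work goes in short steps, each a Python script; the robot and the scene stay as the last script left them, time stands still between calls to the robot, and variables do not carry over. Pictures are saved under pics/ and viewed, at most 10 in all, crops included, and the job is handed in when it is done.

```bash
ls; mkdir -p pics
python3 - <<'E'
from station import env, read_camera, camera_info
import cv2,numpy as np
for n in ("scene","side"):
    p,d=read_camera(n); cv2.imwrite(f"pics/{n}0.png",cv2.cvtColor(p,cv2.COLOR_RGB2BGR)); np.savez(f"{n}0.npz",p=p,d=d)
    print(n,camera_info(n))
print(camera_info("wrist"),env.read_tcp_rot(),env.read_t(),env.read_gripper_width(),env.read_wrist_force())
E
```

```text
pics
station.py
scene {'intrinsics': array([[401.67814409,   0.        , 277.06071092],
       [  0.        , 401.67814409, 209.28874151],
       [  0.        ,   0.        ,   1.        ]]), 'eye': array([1.20876087, 0.45099296, 0.67799613]), 'rotation': array([[-0.59164768, -0.47293682,  0.65290412],
       [ 0.80613067, -0.35740846,  0.47160634],
       [ 0.01031345,  0.80535083,  0.59270876]])}
side {'intrinsics': array([[479.84426367,   0.        , 280.86221397],
       [  0.        , 479.84426367, 204.73122435],
       [  0.        ,   0.        ,   1.        ]]), 'eye': array([0.35819456, 0.76202506, 0.51868754]), 'rotation': array([[-0.96106172,  0.11477108, -0.25137216],
       [-0.27571223, -0.45924352,  0.84443955],
       [-0.01852379,  0.88086491,  0.47300516]])}
{'intrinsics': array([[320.10617789,   0.        , 280.62115365],
       [  0.        , 320.10617789, 206.17479477],
       [  0.        ,   0.        ,   1.        ]]), 'T_tool_cam': array([[ 3.08438811e-04,  9.70071621e-01,  2.42818769e-01,
         6.81230679e-02],
       [ 9.99999928e-01, -2.45103042e-04, -2.91045391e-04,
         1.10793822e-03],
       [-2.22819255e-04,  2.42818841e-01, -9.70071627e-01,
        -1.70648999e-01],
       [ 0.00000000e+00,  0.00000000e+00,  0.00000000e+00,
         1.00000000e+00]])} [[-9.74602564e-01  2.23941472e-01 -2.44169959e-04]
 [ 2.23941580e-01  9.74601356e-01 -1.53828645e-03]
 [-1.06517760e-04 -1.55389773e-03 -9.99998787e-01]] 0.1 0.09219117698664266 [-0.05537462 -0.63167278 -0.54055437]
```

View pics/scene0.png

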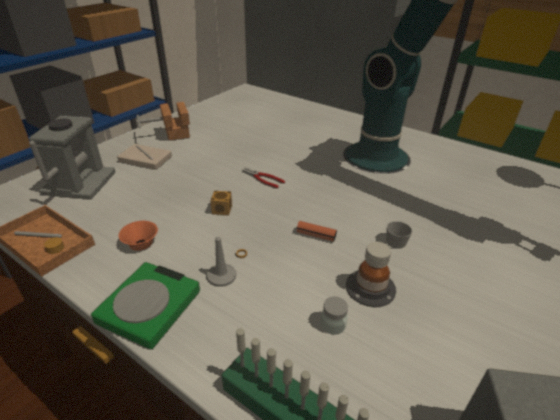

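View pics/side0.png

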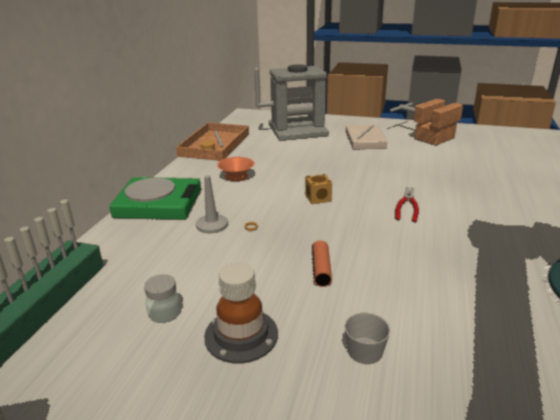

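The scene view shows the tube at (317,231), cap at (377,255) on the bottle, cup (399,235) and jar (335,313). In the side view the tube is at (322,262), the cap at (238,280) and the cup at (366,338). Next I'll turn these into positions.

```bash
cat > h.py <<'E'
from station import env, read_camera, camera_info
import cv2,numpy as np
def cam(name):
    c=camera_info(name); K=c["intrinsics"]
    if "eye" in c: return K,c["eye"],c["rotation"]
    R=env.read_tcp_rot();p=env.read_ee_pos();T=c["T_tool_cam"]
    return K,p+R@T[:3,3],R@T[:3,:3]
def rays(C,uv):
    K,e,R=C; uv=np.atleast_2d(uv)
    v=np.c_[(uv[:,0]-K[0,2])/K[0,0],-(uv[:,1]-K[1,2])/K[1,1],-np.ones(len(uv))]
    return v@R.T
def onplane(C,uv,z):
    v=rays(C,uv); return C[1]+v*((z-C[1][2])/v[:,2])[:,None]
def proj(C,X):
    K,e,R=C; v=(np.atleast_2d(X)-e)@R
    return np.c_[K[0,0]*v[:,0]/-v[:,2]+K[0,2],-K[1,1]*v[:,1]/-v[:,2]+K[1,2]]
def cloud(C,d):
    u,v=np.meshgrid(np.arange(d.shape[1]),np.arange(d.shape[0]))
    return (C[1]+rays(C,np.c_[u.ravel(),v.ravel()])*d.reshape(-1,1)).reshape(*d.shape,3)
def big(mask,box):
    m=np.zeros_like(mask,np.uint8);x0,y0,x1,y1=box;m[y0:y1,x0:x1]=mask[y0:y1,x0:x1]
    n,l,s,c=cv2.connectedComponentsWithStats(m);i=1+np.argmax(s[1:,4]);return (l==i),s[i],c[i]
E
python3 - <<'E'
from h import *
bx={"scene":((285,210,350,250),(355,240,400,275)),"side":((300,230,345,295),(210,258,265,302))}
crops=[]
for n in bx:
    D=np.load(n+"0.npz");p,d=D["p"],D["d"];C=cam(n);P=cloud(C,d)
    h=cv2.cvtColor(p,cv2.COLOR_RGB2HSV)
    m=((h[...,0]<12)|(h[...,0]>170))&(h[...,1]>110)
    m,s,c=big(m,bx[n][0]); print(n,"tube",s,c,onplane(C,c,.02)); 
    q=P[m&(d>0)];print(" depth med",np.median(q,0),"zmax",np.percentile(q[:,2],95))
    hull=cv2.boxPoints(cv2.minAreaRect(np.argwhere(m)[:,::-1].astype(np.float32)));print(onplane(C,hull,.016).round(3))
    x0,y0,x1,y1=bx[n][1];q=P[y0:y1,x0:x1].reshape(-1,3);t=q[(q[:,2]>.110)&(q[:,2]<.125)]
    print(" captop",len(t),t.mean(0),t.min(0),t.max(0), cv2.minEnclosingCircle(t[:,:2].astype(np.float32)))
    x0,y0,x1,y1=bx[n][0];crops.append(cv2.resize(p[y0:y1,x0:x1],(390,int(390*(y1-y0)/(x1-x0))),interpolation=cv2.INTER_CUBIC))
H=max(c.shape[0] for c in crops);crops=[cv2.copyMakeBorder(c,0,H-c.shape[0],0,0,cv2.BORDER_CONSTANT) for c in crops]
cv2.imwrite("pics/crop0.png",cv2.cvtColor(np.hstack(crops),cv2.COLOR_RGB2BGR))
E
```

```text
scene tube [297 221  39  20 379] [316.07651715 230.11609499] [[0.49635138 0.0617065  0.02      ]]
 depth med [0.50118232 0.06465767 0.02585738] zmax 0.03146638428563893
[[0.526 0.02  0.016]
 [0.485 0.    0.016]
 [0.46  0.099 0.016]
 [0.501 0.115 0.016]]
 captop 355 [0.57901314 0.25805203 0.11611538] [0.55163226 0.23273257 0.11016713] [0.60091917 0.28233874 0.11932243] ((0.576184093952179, 0.25739455223083496), 0.02617410011589527)
side tube [313 241  18  45 606] [321.10726073 261.37953795] [[0.49370998 0.06095097 0.02      ]]
 depth med [0.49192583 0.07579653 0.030571  ] zmax 0.03375511467183535
[[ 0.525 -0.006  0.016]
 [ 0.495 -0.017  0.016]
 [ 0.465  0.118  0.016]
 [ 0.491  0.127  0.016]]
 captop 755 [0.57485494 0.2602586  0.11761773] [0.55193399 0.23064784 0.11004484] [0.60165401 0.2813638  0.12068516] ((0.5766811370849609, 0.2561543583869934), 0.025642722845077515)
```

View pics/crop0.png

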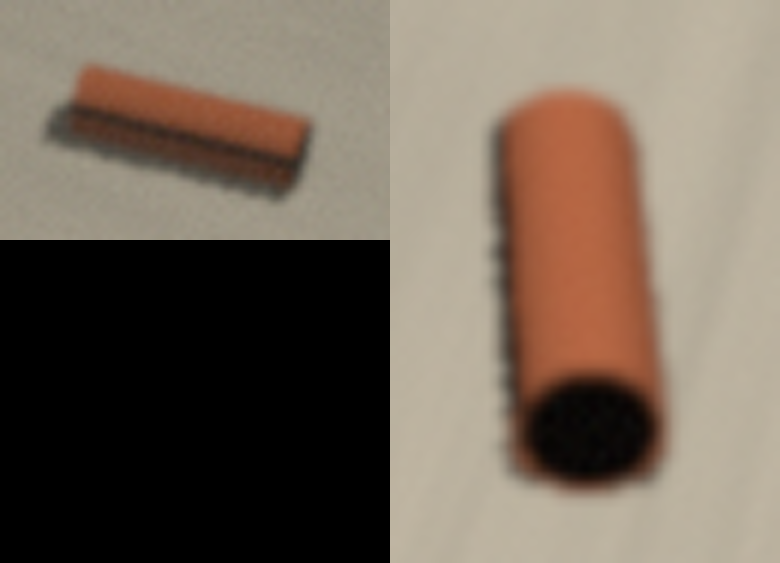

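The seam shows in the scene view as the dark line from about (297.5,227.5) to (334,236.7). Both views put the cap at (0.576,0.257) with its top near 0.118 m. The tube is near (0.495,0.06), yawed about 0.26 rad. I'll check the arm configurations, then take a wrist view of the tube.

```bash
cat >> h.py <<'E'
def down(a): # tool x at world azimuth a, z down
    c,s=np.cos(a),np.sin(a); return np.array([[c,s,0],[s,-c,0],[0,0,-1.]])
def save(n,f):
    C=cam(n);p,d=read_camera(n);cv2.imwrite(f"pics/{f}.png",cv2.cvtColor(p,cv2.COLOR_RGB2BGR));np.savez(f+".npz",p=p,d=d,K=C[0],e=C[1],R=C[2]);return C,p,d
E
python3 - <<'E'
from h import *
for a in np.arange(-180,180,30):
    for P in ([.52,.06,.16],[.5765,.257,.1]):
        q=env.inverse_kinematics(np.array(P),down(np.radians(a)));print(a,None if q is None else np.round(q,2))
env.grasp(5)
for a in (0.26,0.0,-.5):
    try:
        env.reach(np.array([.53,.06,.17]),down(a));break
    except env.PlanningError as e: print(e)
C,p,d=save("wrist","w1");print(env.read_t(),env.read_ee_pos(),env.read_gripper_width(),env.read_wrist_force())
E
```

```text
-180 [-0.53  0.33  0.43  1.98 -0.18  0.86  1.56]
-180 [-0.59  0.57  0.15  1.75 -0.11  0.84  1.19]
-150 [-0.47  0.33  0.35  1.98 -0.14  0.86  2.05]
-150 [-0.49  0.56  0.02  1.74 -0.02  0.84  1.63]
-120 [-0.36  0.32  0.21  1.97 -0.09  0.85  2.52]
-120 [-0.41  0.57 -0.09  1.73  0.06  0.84  2.1 ]
-90 [ 0.76  0.76 -1.32  1.91  0.82  1.16  2.27]
-90 [-0.33  0.58 -0.2   1.73  0.14  0.85  2.55]
-60 [-1.14  0.71  1.35  2.01 -0.79  1.1  -2.03]
-60 [-1.28  1.04  1.34  1.79 -1.07  1.26 -2.25]
-30 [-1.14  0.71  1.35  2.01 -0.79  1.1  -1.51]
-30 [-1.28  1.04  1.34  1.79 -1.07  1.26 -1.73]
0 [-0.91  0.43  0.92  2.01 -0.44  0.91 -1.33]
0 [-0.93  0.64  0.64  1.77 -0.47  0.89 -1.65]
30 [-0.78  0.38  0.75  2.   -0.34  0.88 -0.9 ]
30 [-0.89  0.62  0.57  1.77 -0.42  0.88 -1.17]
60 [-0.73  0.37  0.67  2.   -0.3   0.88 -0.42]
60 [-0.88  0.62  0.56  1.77 -0.41  0.88 -0.65]
90 [-0.68  0.36  0.61  1.99 -0.27  0.87  0.08]
90 [-0.82  0.6   0.48  1.76 -0.35  0.86 -0.18]
120 [-0.63  0.35  0.55  1.99 -0.24  0.87  0.57]
120 [-0.74  0.58  0.37  1.76 -0.27  0.85  0.27]
150 [-0.59  0.34  0.49  1.99 -0.21  0.86  1.07]
150 [-0.66  0.57  0.26  1.75 -0.19  0.84  0.73]
3.95 [0.53001117 0.06104872 0.1699178 ] 0.0007718495024029 [-0.00359851  1.10351042 -0.29584801]
```

View pics/w1.png

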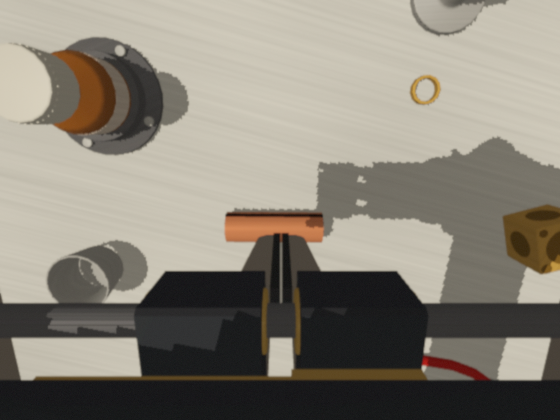

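The wrist view shows the tube level from (225,227) to (323,227), so the yaw of 0.26 is right. The seam is the dark line near its +x edge at row ~213, and the fingertips are at (281,235). Next I'll measure the seam angle from both cameras.

```bash
cat >> h.py <<'E'
def cyl(C,uv,c,yaw,r=.016):
    """angle of seen tube-surface points, 0=top, + towards +x side; c = axis point"""
    ux=np.array([np.cos(yaw),np.sin(yaw),0]); v=rays(C,uv); out=[]
    for w in v:
        w2=np.array([w@ux,w[2]]);o=C[1]-c;o2=np.array([o@ux,o[2]])
        a,b,k=w2@w2,w2@o2,o2@o2-r*r; D=max(b*b-a*k,0); P=o2+w2*(-b-np.sqrt(D))/a; out.append(np.arctan2(P[0],P[1]))
    return np.array(out)
def tubefit(C,p,box,yaw=None):
    """copper mask -> axis centre & yaw from depth-free silhouette: mean of hull on z=.016 as start"""
    h=cv2.cvtColor(p,cv2.COLOR_RGB2HSV);m=((h[...,0]<14)|(h[...,0]>170))&(h[...,1]>110)
    return big(m,box)
E
python3 - <<'E'
from h import *
D=np.load("w1.npz");p,d=D["p"],D["d"];C=(D["K"],D["e"],D["R"])
m,s,c=tubefit(C,p,(215,200,335,250));print(s,c)
print(p[204:247,245].tolist()); P=cloud(C,d)
for u in (240,310): 
  for v in range(206,246,3): print(u,v,P[v,u].round(4))
# ends
print(onplane(C,[[s[0],227],[s[0]+s[2]-1,227]],.028))
D2=np.load("scene0.npz");print(D2["p"][218:245,316].sum(1))
E
```

```text
[ 225  212   99   30 2549] [273.3334641  225.62102785]
[[199, 194, 179], [199, 194, 178], [196, 191, 176], [189, 183, 168], [167, 163, 148], [134, 129, 117], [119, 113, 102], [116, 102, 90], [107, 77, 61], [88, 55, 36], [50, 30, 22], [51, 29, 19], [106, 61, 38], [150, 90, 56], [168, 102, 63], [175, 107, 67], [177, 109, 68], [182, 112, 70], [187, 117, 72], [191, 119, 74], [195, 123, 77], [200, 126, 80], [204, 131, 84], [208, 134, 86], [210, 136, 86], [210, 135, 85], [207, 132, 84], [204, 128, 81], [201, 127, 80], [199, 126, 80], [198, 126, 80], [197, 124, 79], [194, 122, 77], [192, 120, 76], [188, 117, 74], [183, 113, 72], [176, 112, 76], [175, 133, 106], [185, 167, 148], [196, 189, 173], [200, 195, 180], [200, 195, 180], [200, 195, 180]]
240 206 [ 0.502   0.1009 -0.    ]
240 209 [0.499  0.1001 0.001 ]
240 212 [0.5001 0.0984 0.0162]
240 215 [0.4992 0.0973 0.0235]
240 218 [0.4969 0.0964 0.0262]
240 221 [0.4948 0.0955 0.0292]
240 224 [0.4923 0.0947 0.0311]
240 227 [0.4892 0.094  0.0312]
240 230 [0.4865 0.0932 0.0322]
240 233 [0.4834 0.0924 0.0324]
240 236 [0.4803 0.0917 0.0324]
240 239 [0.4767 0.091  0.0312]
240 242 [0.4615 0.0913 0.0007]
240 245 [ 4.576e-01  9.050e-02 -4.000e-04]
310 206 [ 5.219e-01  2.680e-02 -3.000e-04]
310 209 [5.187e-01 2.590e-02 2.000e-04]
310 212 [0.5157 0.0251 0.0014]
310 215 [0.5177 0.0277 0.0227]
310 218 [0.5154 0.0273 0.026 ]
310 221 [0.5128 0.0267 0.0277]
310 224 [0.5103 0.0262 0.0299]
310 227 [0.5077 0.0255 0.0313]
310 230 [0.5048 0.0248 0.032 ]
310 233 [0.5019 0.024  0.0327]
310 236 [0.4988 0.0231 0.0326]
310 239 [0.4949 0.0216 0.0299]
310 242 [0.4902 0.0199 0.0254]
310 245 [0.479  0.0144 0.002 ]
[[0.48414711 0.10893112 0.028     ]
 [0.51017616 0.01210479 0.028     ]]
[444 437 432 429 441 433 382 336 295 294 286 279 257 222 152 147 162 170
 173 202 233 308 405 436 444 450 442]
```

```bash
cat >> h.py <<'E'
from scipy.optimize import least_squares
def fitcyl(P):
    P=P[(P[:,2]>.018)&(P[:,2]<.036)]; c0=P.mean(0)
    def f(t):
        u=np.array([np.cos(t[1]),np.sin(t[1])]); return np.hypot((P[:,:2]-c0[:2])@u-t[0],P[:,2]-.016-t[2])-.016
    r=least_squares(f,[0,.26,0],loss="soft_l1",f_scale=.001); t=r.x;u=np.array([np.cos(t[1]),np.sin(t[1])]);a=np.array([-u[1],u[0]])
    s=(P[:,:2]-c0[:2])@a; c=c0[:2]+u*t[0]+a*(np.percentile(s,1)+np.percentile(s,99))/2
    return np.r_[c,.016],t[1],t[2],np.percentile(s,99)-np.percentile(s,1)
E
python3 - <<'E'
from h import *
for n in ("w1","scene0","side0"):
    D=np.load(n+".npz");p,d=D["p"],D["d"];C=(D["K"],D["e"],D["R"]) if "K" in D else cam(n[:-1])
    b={"w1":(215,200,335,250),"scene0":(285,210,350,250),"side0":(300,230,345,295)}[n]
    m,s,c=tubefit(C,p,b);m=cv2.erode(m.astype(np.uint8),np.ones((3,3)))>0
    if n=="w1": m[:,264:300]=0
    F=fitcyl(cloud(C,d)[m&(d>0)]);print(n,F)
    if n=="w1": F0=F;print("seam",cyl(C,[[245,212],[245,214.4],[245,216]],F[0],F[1])); print("silh", [[(onplane(C,[[245,v]],.016)-F[0])@[np.cos(F[1]),np.sin(F[1]),0]] for v in (212,241)])
    if n=="scene0":print("seam",cyl(C,[[316,231.5],[316,232.8],[316,234.]],F0[0],F0[1]),cyl(C,[[316,232.8]],F[0],F[1]))
E
```

```text
w1 (array([0.4937929 , 0.05976138, 0.016     ]), np.float64(0.25507434692817516), np.float64(0.0005481981489346282), np.float64(0.0955583258783291))
seam [1.54390661 1.19643799 1.04120041]
silh [[array([0.01587794])], [array([-0.01638973])]]
scene0 (array([0.49299328, 0.06145223, 0.016     ]), np.float64(0.25558988818924655), np.float64(-0.002026973921825457), np.float64(0.09067717374087612))
seam [1.0197339  1.22815676 1.43666212] [1.24324081]
side0 (array([0.49388488, 0.06331159, 0.016     ]), np.float64(0.25380078331392625), np.float64(0.0009522871398975001), np.float64(0.09411173694640526))
```

Wrist and scene agree: the seam is 1.21 rad from the top, and the tube axis is at (0.4938,0.061) with yaw 0.255. I'll press lightly on top and roll it about 0.9 rad first.

```bash
cat >> h.py <<'E'
def stroke(c,yaw,ang,Fn=5.):
    """roll tube (axis point c) by ang rad towards -ux, drawing shut fingertips over its top"""
    u=np.array([np.cos(yaw),np.sin(yaw),0]);s=.016*ang;R=down(yaw)
    p=np.array(c)+u*s/2;p[2]=.055
    env.movel(p,R,.15);b=env.read_wrist_force()
    p[2]=.037;env.movel(p,R,.06)
    while p[2]>.027 and env.read_wrist_force()[2]-b[2]<Fn:
        p=p-[0,0,.0007];env.movel(p,R,.02)
    print("contact",p,env.read_ee_pos(),env.read_wrist_force()-b)
    for k in range(4):
        p=p-u*s/2;env.movel(p,R,.05);print(env.read_ee_pos().round(4),(env.read_wrist_force()-b).round(2))
    env.movel(p+[0,0,.03],R,.08)
E
python3 - <<'E'
from h import *
stroke([.4938,.061,0],.255,.9)
u=np.array([np.cos(.255),np.sin(.255),0])
env.reach(np.array([.515,.056,.17]),down(.255))
C,p,d=save("wrist","w2");print(env.read_t())
m,s,c=tubefit(C,p,(215,190,335,260));print(s,c);m=cv2.erode(m.astype(np.uint8),np.ones((3,3)))>0;m[:,262:302]=0
F=fitcyl(cloud(C,d)[m&(d>0)]);print(F)
for uu in (240,245,310):
  g=p[:,uu].sum(1).astype(int);print(uu,list(enumerate(g[195:255],195)))
E
```

```text
contact [0.50076718 0.06281617 0.0314    ] [0.50192746 0.06307322 0.03223065] [-0.43242436  1.92779847  8.83142072]
[0.4946 0.0612 0.0322] [-0.44  0.53  9.48]
[0.4877 0.0594 0.0322] [-1.36  1.51  9.06]
[0.4807 0.0576 0.0322] [-0.13  1.78  9.75]
[0.4738 0.0558 0.0322] [-0.41  0.22  9.29]
9.625
[ 225  211   98   14 1348] [273.34643917 217.55563798]
(array([0.47975868, 0.05624852, 0.016     ]), np.float64(0.25396727175172107), np.float64(0.0008153914939658508), np.float64(0.09490234997097434))
240 [(195, np.int64(575)), (196, np.int64(575)), (197, np.int64(572)), (198, np.int64(573)), (199, np.int64(572)), (200, np.int64(572)), (201, np.int64(573)), (202, np.int64(575)), (203, np.int64(575)), (204, np.int64(577)), (205, np.int64(575)), (206, np.int64(563)), (207, np.int64(507)), (208, np.int64(393)), (209, np.int64(321)), (210, np.int64(283)), (211, np.int64(253)), (212, np.int64(260)), (213, np.int64(287)), (214, np.int64(304)), (215, np.int64(316)), (216, np.int64(330)), (217, np.int64(340)), (218, np.int64(350)), (219, np.int64(363)), (220, np.int64(374)), (221, np.int64(377)), (222,
[... 2669 characters left out ...]
23, np.int64(192)), (224, np.int64(112)), (225, np.int64(76)), (226, np.int64(110)), (227, np.int64(218)), (228, np.int64(326)), (229, np.int64(393)), (230, np.int64(401)), (231, np.int64(395)), (232, np.int64(391)), (233, np.int64(391)), (234, np.int64(389)), (235, np.int64(382)), (236, np.int64(376)), (237, np.int64(368)), (238, np.int64(353)), (239, np.int64(377)), (240, np.int64(468)), (241, np.int64(546)), (242, np.int64(569)), (243, np.int64(572)), (244, np.int64(571)), (245, np.int64(567)), (246, np.int64(564)), (247, np.int64(550)), (248, np.int64(523)), (249, np.int64(481)), (250, np.int64(410)), (251, np.int64(333)), (252, np.int64(262)), (253, np.int64(215)), (254, np.int64(199))]
```

View pics/w2.png

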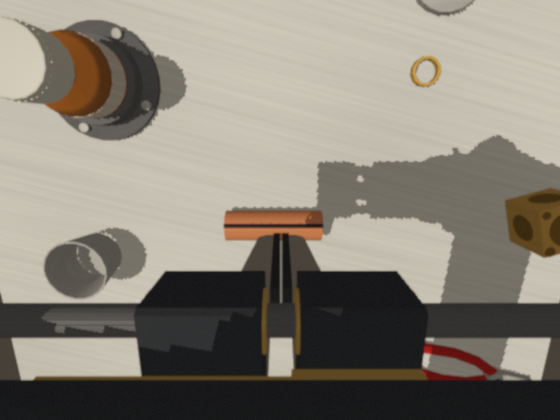

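The wrist view now shows the seam as a line at row ~225 on the tube, whose rows run 210–240, so it rolled about 0.9 rad as planned. I'll compute what is left, roll that, and look again.

```bash
cat >> h.py <<'E'
def seam(C,p,d):
    m,s,c=tubefit(C,p,(200,185,345,265));M=cv2.morphologyEx(m.astype(np.uint8),cv2.MORPH_CLOSE,np.ones((9,9)))
    h=cv2.cvtColor(p,cv2.COLOR_RGB2HSV);a=((h[...,0]<14)|(h[...,0]>170))&(h[...,1]>110);a[:190]=0;a[265:]=0
    a=a&(p.sum(2)>240);a[:,262:302]=0;a[:,:210]=0;a[:,335:]=0
    F=fitcyl(cloud(C,d)[cv2.erode(a.astype(np.uint8),np.ones((3,3)))>0])
    cols=np.r_[232:258];g=p[:,cols].sum(2).mean(1);r=np.where(a[:,cols].mean(1)>.5)[0];lo,hi=r.min()+2,r.max()-1
    w=np.clip(np.median(g[lo:hi])-80-g[lo:hi],0,None);v=(w*np.arange(lo,hi)).sum()/w.sum()
    print("rows",lo,hi,"seam row",v,"fit",F); return F,cyl(C,[[245,v]],F[0],F[1])[0]
E
python3 - <<'E'
from h import *
D=np.load("w2.npz");C=(D["K"],D["e"],D["R"]);F,a=seam(C,D["p"],D["d"]);print("left",a)
if .15<a<.5:
    c=F[0].copy();c[2]=0
    stroke(c,.255,a)
    env.reach(np.array([.510,.055,.17]),down(.255))
    C,p,d=save("wrist","w3");print(env.read_t(),seam(C,p,d))
E
```

```text
rows 213 238 seam row 225.35889785889785 fit (array([0.4799654, 0.0563918, 0.016    ]), np.float64(0.2548101217944732), np.float64(0.0005426068930970877), np.float64(0.09499185882820554))
left 0.2864781192401728
contact [0.48218312 0.0569699  0.0314    ] [0.48340823 0.05726756 0.03222174] [-0.09056874 -0.74808101  8.27827596]
[0.481  0.0566 0.0322] [-0.93  0.53  8.14]
[0.4788 0.0561 0.0322] [-0.76 -0.82  7.95]
[0.4766 0.0555 0.0322] [ 0.06 -0.42  8.85]
[0.4744 0.0549 0.0322] [-0.23  0.11  8.7 ]
rows 212 237 seam row 228.73706004140786 fit (array([0.47561714, 0.05594092, 0.016     ]), np.float64(0.2548035644047462), np.float64(0.0006153087503558005), np.float64(0.09400950352676071))
15.1333 ((array([0.47561714, 0.05594092, 0.016     ]), np.float64(0.2548035644047462), np.float64(0.0006153087503558005), np.float64(0.09400950352676071)), np.float64(0.025358089080244096))
```

The seam reads 0.025 rad from the top. I'll cross-check it with the two fixed cameras before going to the cap.

Run:
```python
from h import *
F=np.array([.4756,.0559,.016]);yaw=.255;ax=np.array([-np.sin(yaw),np.cos(yaw),0]);u=np.array([np.cos(yaw),np.sin(yaw),0])
for n in ("scene","side"):
    C,p,d=save(n,n+"3"); C=C
    for s in (-.02,.0,.02):
        # sample intensity along the tube's circumference at axial station s
        A=np.linspace(-1,1.6,105) if n=="scene" else np.linspace(-1.2,1.2,97)
        uv=np.array([proj(C,F+ax*s+.016*(np.sin(a)*u+np.cos(a)*np.array([0,0,1])))[0] for a in A],np.float32)
        g=cv2.remap(p.sum(2).astype(np.float32),uv[:,:1],uv[:,1:],cv2.INTER_LINEAR).ravel()
        k=abs(A)<.45;w=np.clip(np.median(g)-25-g,0,None)*k;print(n,s,"seam",(w*A).sum()/w.sum(),g[::6].astype(int))
print(env.read_t())
```

```text
scene -0.02 seam 0.07403224318110169 [336 358 365 359 341 309 263 221 242 269 284 282 265 257 241 220 201 188]
scene 0.0 seam 0.09751144780557063 [335 360 367 363 344 307 270 231 245 280 293 284 273 256 237 221 208 186]
scene 0.02 seam 0.11310975995545831 [335 363 374 369 346 310 265 238 240 285 291 288 272 253 239 222 203 186]
side -0.02 seam 0.046251253264151214 [413 392 341 319 331 344 345 292 158 214 322 351 334 318 296 274 262]
side 0.0 seam 0.039612827159901866 [444 401 351 322 327 346 349 294 158 215 335 353 335 316 295 278 277]
side 0.02 seam 0.03130756043655333 [449 401 357 325 331 347 352 293 163 229 342 351 335 316 296 275 274]
15.2333
```

All three views put the seam within about 0.05–0.1 rad of the top, so the tube is done. Next I'll go to the cap.

Run:
```python
from h import *
a=np.radians(30)
env.movel(env.read_ee_pos()+[0,0,.06],None,.2);env.release()
env.reach(np.array([.5765,.257,.215]),down(a))
C,p,d=save("wrist","w4");P=cloud(C,d).reshape(-1,3)
t=P[(abs(P[:,2]-.118)<.006)&(np.hypot(P[:,0]-.5765,P[:,1]-.257)<.04)]
print(len(t),t.mean(0),t.min(0),t.max(0),cv2.minEnclosingCircle(t[:,:2].astype(np.float32)))
print(env.read_t(),env.read_ee_pos(),env.read_joint_positions().round(2),env.read_wrist_force())
```

```text
2565 [0.57744296 0.25631245 0.11838949] [0.55176843 0.23054782 0.11212444] [0.60180485 0.28090816 0.12108518] ((0.5763012766838074, 0.2556535303592682), 0.025787804275751114)
17.9583 [0.57687825 0.25399972 0.21552212] [-1.02  0.51  0.77  1.69 -0.4   1.1  -1.18] [-0.13125299 -0.29488859 -0.1054133 ]
```

View pics/w4.png

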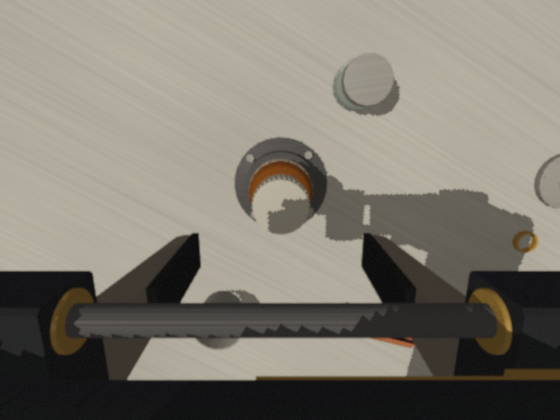

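The wrist view shows the cap at (281,205), centred between the open fingers, and the depth puts it at (0.5765,0.256). I'll descend, grip, press and turn.

Run:
```python
from h import *
R=down(np.radians(30));p=np.array([.5765,.256,.14])
env.movel(p,R,.15);p[2]=.086;env.movel(p,R,.08);env.pause(.3);print(env.read_ee_pos())
b=env.read_wrist_force();env.grasp(35);env.pause(.2)
print("grip",env.read_gripper_width(),env.read_grasp_force(),env.read_ee_pos(),env.read_wrist_force()-b)
z0=env.read_ee_pos()[2]
for k in range(14):
    p[2]-=.001;env.movel(p,R,.02);f=env.read_wrist_force()-b;z=env.read_ee_pos()[2];print(round(p[2],4),(z-z0).round(4),f.round(1))
    if f[2]>14: break
np.savez("press.npz",p=p,b=b);print(env.read_gripper_width(),env.read_t())
```

```text
[0.57668823 0.25615931 0.08639979]
grip 0.04985278926957408 34.999915226362646 [0.57658549 0.25579927 0.08596916] [0.87912295 0.77674104 1.0175551 ]
0.085 -0.0006 [-1.5 -1.2  5.1]
0.084 -0.0018 [-1.3 -0.3  5.6]
0.083 -0.0027 [-1.9 -0.3  6.9]
0.082 -0.0036 [-1.9 -1.4  7.8]
0.081 -0.0045 [-2.2 -0.8  6.7]
0.08 -0.0054 [-2.  -1.6  8.9]
0.079 -0.0063 [-2.6 -1.7  9.6]
0.078 -0.0066 [-4.1 -1.3 14.4]
0.049548155561175505 22.6417
```

Pressed to the stop at 6.6 mm and 14 N. Now I'll turn 1.3 rad anticlockwise while holding it down.

Run:
```python
from h import *
D=np.load("press.npz");p,b=D["p"],D["b"];a0=np.radians(30)
q0=env.read_joint_positions();q=env.inverse_kinematics(p,down(a0));print((q-q0).round(3))
for k in range(1,6):
    t=np.array(q);t[6]+=.26*k;env.goto_joints(t)
    R=env.read_tcp_rot();print(k,"az",(np.arctan2(R[1,0],R[0,0])-a0).round(3),env.read_ee_pos().round(4),(env.read_wrist_force()-b).round(1),env.read_moment().round(2),round(env.read_gripper_width(),4))
print(env.read_t())
C,pp,d=save("side","side5")
x=pp[255:375,190:295];cv2.imwrite("pics/c5.png",cv2.cvtColor(cv2.resize(x,None,fx=4,fy=4,interpolation=cv2.INTER_CUBIC),cv2.COLOR_RGB2BGR))
```

```text
[ 0.     0.002 -0.001  0.001 -0.001 -0.002  0.   ]
1 az 0.26 [0.5772 0.2563 0.0794] [-3.9 -0.5 12.4] [-0.52  0.8   0.06] 0.0497
2 az 0.52 [0.5774 0.2563 0.0794] [-1.6 -1.1 12.1] [-0.49  0.63  0.06] 0.0499
3 az 0.781 [0.5773 0.2563 0.0794] [-2.7 -0.5 12. ] [-0.48  0.68  0.06] 0.0496
4 az 1.041 [0.5772 0.2564 0.0794] [-2.2  0.3 12.5] [-0.48  0.69  0.02] 0.0497
5 az 1.3 [0.5772 0.2563 0.0794] [-3.7 -0.9 12.7] [-0.5   0.72  0.08] 0.0496
24.4333
```

Run:
```python
from h import *
b=np.load("press.npz")["b"];R=down(np.radians(30)+1.3);p=np.array([.5768,.2562,.080])
for z in (.082,.085,.088,.091,.095,.1,.105):
    p[2]=z;env.movel(p,R,.05);f=env.read_wrist_force()-b;print(z,env.read_ee_pos().round(4),f.round(1),round(env.read_gripper_width(),4))
    if f[2]<-8: print("stuck");break
else:
    p[2]=.132;env.movel(p,R,.06);env.pause(.5);print(env.read_ee_pos(),(env.read_wrist_force()-b).round(1))
print(env.read_t(),env.read_gripper_width(),env.read_grasp_force())
S=[]
for n,(x0,y0,x1,y1) in {"side":(180,225,300,365),"scene":(310,195,430,335)}.items():
    C,pp,d=save(n,n+"6");S.append(cv2.resize(pp[y0:y1,x0:x1],(384,448),interpolation=cv2.INTER_CUBIC))
cv2.imwrite("pics/c6.png",cv2.cvtColor(np.hstack(S),cv2.COLOR_RGB2BGR))
```

```text
0.082 [0.5772 0.2563 0.0828] [-2.  -2.5  8.2] 0.0496
0.085 [0.5771 0.2563 0.0854] [ 0.2 -0.8  5.9] 0.0495
0.088 [0.5764 0.2564 0.0876] [0.6 1.1 0.4] 0.0494
0.091 [0.5767 0.2563 0.091 ] [0.2 0.9 0.7] 0.0499
0.095 [0.577  0.2563 0.0953] [ 0.8 -0.1  1.2] 0.0496
0.1 [0.5771 0.2563 0.1004] [-0.4  0.5 -0.2] 0.0498
0.105 [0.5771 0.2563 0.1054] [ 0.3  1.4 -0. ] 0.0494
[0.57677865 0.25614701 0.13187931] [-0.5  1.4 -0.2]
27.3333 0.04951442345424752 34.999901466071606
```

View pics/c6.png

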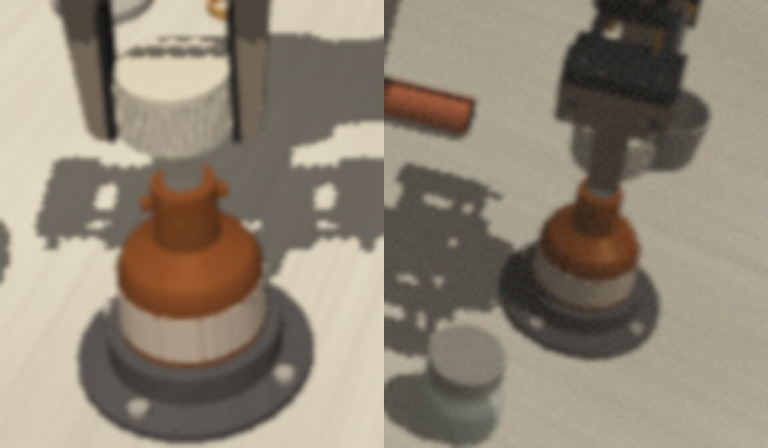

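In both crops the cap hangs level between the fingers, at (170,100) in the left one, over the bare neck at (190,185). Its underside is about 3 cm above the mouth. The tube still lies in place, so I'm handing in.

Run:
```python
from h import *
print(abs(env.read_joint_velocities()).max(),env.read_t(),env.finish_job())
```

```text
the job is handed in; nothing more can be done
0.0015819623265169573 27.4333 None
```

I rolled the tube until its seam was within about 0.1 rad of the top, then pressed, turned and lifted off the cap, and handed the job in at 27.4 s with the cap held level and at rest about 3 cm above the bottle's mouth.

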